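Push the pill-card tray home and work the guarded press lever

TASK

Seal the pill card in the bench press: with the fingertips push the loaded tray along its channel until it is fully home against the stop, never lifting it. Then reach down through the window in the guard and press the lever fully down, keep it down for a good second, let it spring up again and withdraw, without ever touching the guard. Do not press the lever before the tray is home, and leave the jar, the bottle and the carton where they stand.

Things in the scene. Friction and masses are not known exactly. Their poses are not given: they have to be found in the camera images.
- press: cream press fixed to the bench. Origin on the bench below the guard window's centre; z up; the tray comes in from +y. Base slab 200 mm (x, centred) by 420 mm (y -100 to +320 mm), top (the deck) at 30 mm. On it two rails 10 mm high, inner faces at x = +-48 mm, y -60 to +310 mm, guide the tray; the face of a steel stop at y = -50 mm ends the channel.
- guard: white and cream guard hood of the press, same origin and axes. It covers x -85 to +95 mm, y -75 to +75 mm; its flat top (4 mm plate) is at z = 150 mm and has a rectangular window, x -40 to +40 mm, y -50 to +50 mm. The +y side is open below z = 80 mm, where the tray goes in; the other sides are closed.
- lever (a joint): the spring lever under the window: 0 = up (at rest), 0.26 rad = fully down against its stop; more than 0.22 counts as fully down. It springs back when released. About 3 N at rest to 8 or 9 N fully down, pressed at the paddle.
- paddle (a point): centre of the top face of the lever's white paddle, 40 mm (x) by 36 mm (y), 10 mm thick. At rest it is at x 0, y 0, z 135 mm in the press frame, 15 mm below the guard's top; pressed fully down it is about 20 mm lower. The hinge is at x = +75 mm, z = 125 mm, so the paddle swings down.
- tray: loose grey tray with a white pill card, about 0.35 kg: 90 mm (x) by 200 mm (y) by 20 mm high, an upright push tab (90 wide, 12 thick, 40 mm high) across its +y end. Origin at the centre of its underside, axes about parallel to the press's. Slides on the deck between the rails towards the press's -y. Fully home its origin is at y = +50 mm in the press frame; it starts 60 to 120 mm short.
- tab (a point): centre of the outer (+y) face of the tray's push tab, 30 mm above the tray's underside, 60 mm above the bench; at y = +150 mm in the press frame when the tray is home
- jar_mid (a point): bystander: middle of a loose white jar, 56 mm in diameter, 85 mm high, upright on the bench beyond the press's +x side
- brown_bottle_mid (a point): bystander: middle of a loose brown bottle, 52 mm in diameter, 110 mm high, upright on the bench beyond the press's -y end
- carton_mid (a point): bystander: middle of a loose white carton 60 by 90 by 45 mm high, lying on the bench on the press's -x side
There are look-alikes about, which are no part of the job. Several things have the shape of the tray; the one meant has the colours described above.

How it is judged:
By the outcome, as a careful person would: the job done as asked, in the order asked, and still so for the second after the job is handed in, with the robot touching nothing.
It also fails if it takes over 54 s, if anything falls off the work surface, if the arm or the gripper's body presses on something with over 40 N, if the wrist force passes 120 N, or if a joint passes its speed limit or range.

ROBOT

A 6-joint arm with a two-finger parallel gripper is mounted at the origin on the work surface. World frame = base frame: x ahead of the robot, y to its left, z up, the work surface at z = 0. Lengths are in mm, angles in degrees, forces in N, time in s.
With the tool pointing down it reaches from about 325 to 925 mm from the base axis. Payload 3.1 kg.
Tool frame: the origin (TCP) lies at the very end of the fingers, on their centre line; the grasp point (between the pads) lies grasp_offset behind it (grasp_offset is the distance from the TCP to the grasp point, in mm); z points along the fingers, y is the line along which they close (so a half turn about z gives the same grasp; the last joint's range is limited). The gripper opens to 85 mm and grips with 20 to 120 N. Pads are 22 mm wide; open, the fingers measure 114 mm over their backs; the gripper's body (76 mm by 85 mm) begins 54 mm behind the grasp point. The pads swing forward as they close: fully open they stand 13 mm farther back than shut.
Start: joints at [59.462, 12.427, 92.441, -0, 75.132, -6.429], TCP at [255.29, 570.496, 231.3] pointing down, gripper open.
Joint ranges: [-157.48, 157.48], [-44.54, 120.13], [17.64, 146.25], [-64.5, 244.5], [7.68, 150.69], [-147.95, 147.95]. Speed limits (degrees/s): [159.86, 159.86, 180, 180, 180, 180].

INTERFACE

Orientations are given as [roll, pitch, yaw] about the fixed x, y, z axes, in that order (R = Rz(yaw) Ry(pitch) Rx(roll)).
In Python, from station import * gives the robot as it stands. Calls block until the motion is done:
- goto(position, orientation): joint-space move of the TCP to a pose.
- move_l(position, attitude=None, speed=150): straight line of the TCP; attitude=None keeps the orientation; speed is the mean speed in mm/s.
- move_j(angles): joint-space move.
- grip(opening, squeeze=None): finger opening in mm; squeeze is the grip in N (None keeps the last); returns when the fingers have stopped.
- wait(seconds).
- solve_ik(position, orientation): joint angles nearest the present ones, or None.
- get_obs(): the state.
- get_image(name): name is "scene" or "side" or "wrist"; returns the picture (384x512x3 uint8, red, green, blue); there is no depth.
- get_calibration(name): a dict with "fx", "fy", "cx", "cy" (pixels), "R" (3x3) and "t" (3): a world point X has camera coordinates R X + t; the wrist camera has in their place "mount" (4x4, takes a point from camera to tool coordinates, whose origin is the TCP and whose axes are the flange's). Camera axes: x right, y down, z forward; pixel columns grow to the right and rows downward; lengths in mm; the calibration is good to about 2 mm. A picture is of the moment at which its call begins: read the wrist's pose just before it. get_calibration takes no time and is no camera call.
A pose or a line that the arm cannot do raises Unreachable and nothing moves.
- sign_off(): hands the job in; it is judged then, once.
Trained networks look in the newest picture that a camera, given by its name, has taken for a name from the list of things; names that differ only in an ending like _2 or _b are one class to them, and where a whole thing is asked for, a point or a joint stands for the part that bears it (a point fixed in the world has none). Each returns a list of dicts, best first, with "score" (0 to 1); they miss things now and then, are a little off and sometimes report something else, mostly with a low value. They report only what shows in the picture. A call takes as long as a camera call. They do not tell look-alikes from the thing itself.
- spot_in(name, camera): "extent" ([centre column, centre row, width, height] in pixels, round what is visible of it).
- regions_of(name, camera): "region" (384x512 bool, what is visible of it) and "extent" ([centre column, centre row, width, height] in pixels, round what is visible of it).
The state is a dict: "t": time; "joint_pos": joint angles; "qvel": joint speeds; "effort": joint torques, N m; "tcp_pos": TCP position; "ee_rot": TCP orientation; "wrist_force": force on the tool from outside, world axes, zero at the start; "moment": the same for the moment, N m; "grip_width": finger opening in mm; "grip_force": force on a finger pad.
Only numpy, scipy, OpenCV 4.12 (cv2) and the standard library are available. Lean on these libraries where they do the work, as an engineer would, in place of code of your own. Each camera call takes 0.05 s, during which the arm holds its last target. There are 200 camera calls.

## Working session

There is one attempt and no reset: what is moved stays moved. The work goes in short steps, each a Python script; the robot and the scene stay as the last script left them, time stands still between calls to the robot, and variables do not carry over. Pictures are saved under pics/ and viewed, at most 10 in all, crops included, and the job is handed in when it is done.

```bash
mkdir -p pics; python3 - <<'E'
from station import *
import cv2,numpy as np
for n in("scene","side"):
    im=get_image(n); cv2.imwrite(f"pics/{n}0.png",im[:,:,::-1]); c=get_calibration(n); print(n,c)
    for k in("press","guard","tray","tab","paddle"):
        print(k,[(np.round(d["extent"]).tolist(),round(d["score"],2)) for d in spot_in(k,n)][:4])
print(get_calibration("wrist")); print(get_obs())
E
```

```text
scene {'fx': 346.9829062634499, 'fy': 346.9829062634499, 'cx': 254.38892244910076, 'cy': 192.27108412027042, 'R': array([[ 0.6461005 ,  0.76324769, -0.00266469],
       [ 0.55291356, -0.47045056, -0.68772296],
       [-0.52615657,  0.4428648 , -0.72596834]]), 't': array([-298.06582246, -255.5700662 , 1219.80555362])}
press [([300.0, 204.0, 174.0, 115.0], 0.93), ([319.0, 255.0, 29.0, 45.0], 0.47)]
guard [([266.0, 200.0, 97.0, 102.0], 0.62)]
tray [([326.0, 184.0, 41.0, 42.0], 0.77), ([268.0, 136.0, 65.0, 31.0], 0.66), ([141.0, 227.0, 80.0, 65.0], 0.58)]
tab [([142.0, 226.0, 83.0, 65.0], 0.89), ([323.0, 183.0, 45.0, 44.0], 0.81), ([270.0, 134.0, 63.0, 27.0], 0.59)]
paddle [([264.0, 186.0, 24.0, 13.0], 0.72)]
side {'fx': 479.1861978758631, 'fy': 479.1861978758631, 'cx': 249.93512839049689, 'cy': 192.24293951485538, 'R': array([[ 0.96753278, -0.25265552,  0.00674517],
       [-0.13397376, -0.53531078, -0.83396247],
       [ 0.21431599,  0.80598235, -0.55177994]]), 't': array([-552.68942967,  113.64345673, 1223.28833846])}
press [([248.0, 196.0, 78.0, 93.0], 0.69)]
guard [([253.0, 190.0, 7
[... 722 characters left out ...]
     1.00000000e+00]])}
{'t': 0.6, 'joint_pos': array([ 5.94608920e+01,  1.24261699e+01,  9.24397724e+01,  1.03099743e-03,
        7.51340097e+01, -6.42689099e+00]), 'qvel': array([-0.057452  , -0.02380548, -0.12092131, -0.07042269,  0.02574271,
        0.02036726]), 'effort': array([-8.73299959e-04, -3.96585667e+01, -3.04029787e+01, -2.02238543e-04,
        1.18409127e-03,  1.96851111e-06]), 'tcp_pos': array([255.29308994, 570.49741479, 231.32548902]), 'ee_rot': array([ 1.79999841e+02, -9.84849550e-04,  1.55887519e+02]), 'wrist_force': array([ 0.33576728, -0.598266  , -0.15380308]), 'moment': array([-0.04133223,  0.05942782,  0.05796305]), 'grip_force': 0.0, 'grip_width': 85.46318270090357}
```

View pics/scene0.png

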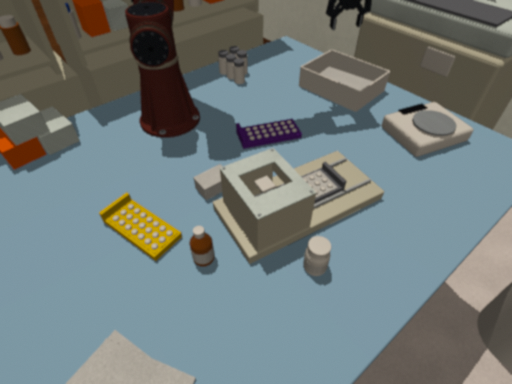

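View pics/side0.png

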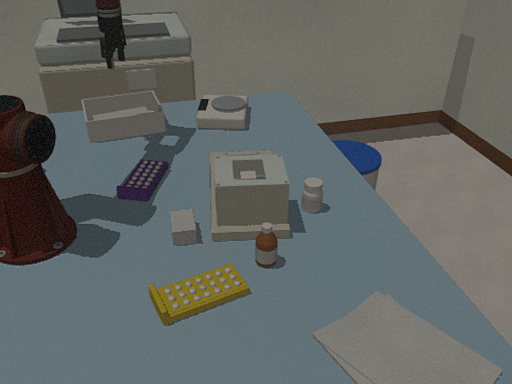

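Three tray shapes show in the scene image: yellow at (141,227), purple at (268,134) and grey with a white card in the press channel at (324,183). The grey one fits the description. The press guard is at (266,200), the bottle at (202,247), the jar at (318,255) and the carton at (210,181). I'll confirm in an enlarged crop.

```bash
python3 - <<'E'
import cv2
im=cv2.imread("pics/scene0.png")[135:265,195:395]
cv2.imwrite("pics/crop.png",cv2.resize(im,None,fx=4,fy=4,interpolation=cv2.INTER_CUBIC))
E
```

```text
(no output)
```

View pics/crop.png

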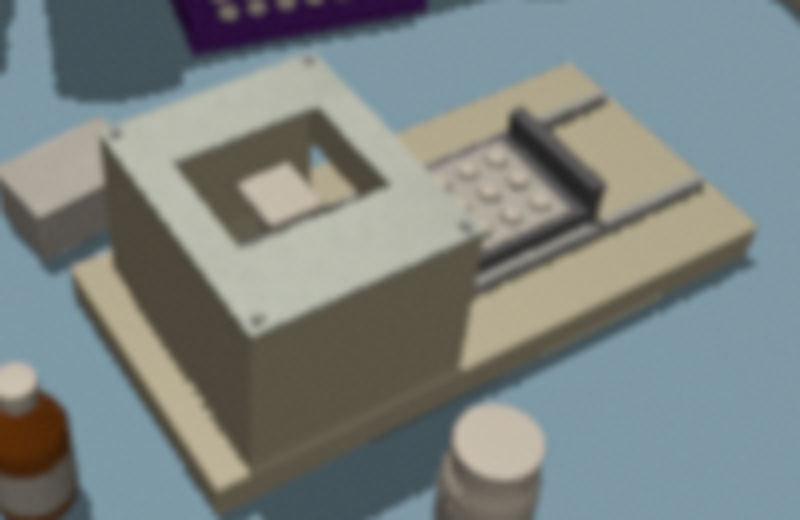

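Crop confirms the grey tray (white card, dark tab at crop (555,150)) in the press channel. The guard and window corners read off well, so I'll fit the press pose from those.

```bash
cat > h.py <<'E'
import numpy as np
from scipy.optimize import least_squares
def proj(c,X):
    p=np.asarray(X)@np.asarray(c["R"]).T+c["t"]; return np.c_[c["fx"]*p[:,0]/p[:,2]+c["cx"],c["fy"]*p[:,1]/p[:,2]+c["cy"]]
def world(q,P):
    a=np.radians(q[2]); P=np.asarray(P,float); c,s=np.cos(a),np.sin(a)
    return np.c_[q[0]+c*P[:,0]-s*P[:,1],q[1]+s*P[:,0]+c*P[:,1],P[:,2]]
def wcam(cal,tcp,rpy):
    from scipy.spatial.transform import Rotation as Ro
    T=np.eye(4);T[:3,:3]=Ro.from_euler("xyz",rpy,degrees=True).as_matrix();T[:3,3]=tcp
    M=np.linalg.inv(T@cal["mount"]); return dict(cal,R=M[:3,:3],t=M[:3,3])
def fit(c,P,uv,q0):
    r=least_squares(lambda q:(proj(c,world(q,P))-uv).ravel(),q0,loss="soft_l1",x_scale=[10,10,1]); return r.x,(r.fun.reshape(-1,2)).round(1)
E
python3 - <<'E'
from station import *
from h import *
c=get_calibration("scene")
P=[(-85,-75,150),(-85,75,150),(95,75,150),(95,-75,150),(-40,-50,150),(-40,50,150),(40,50,150),(40,-50,150),(-100,320,30),(100,320,30),(-100,-100,30),(100,-100,30)]
uv=np.array([(103,138),(318,60),(480,238),(250,332),(177,163),(318,108),(390,185),(242,245),(572,65),(755,232),(75,270),(220,487)])/4+[195,135]-.375
best=min((fit(c,P,uv,[600,0,a]) for a in range(0,360,45)),key=lambda r:abs(r[1]).sum())
q=best[0]; print(q,best[1].tolist())
t=np.array([(527,108),(604,185)])/4+[195,135]-.375
r=least_squares(lambda y:(proj(c,world(q,[(-45,y[0],70),(45,y[0],70)]))-t).ravel(),[200.]); print("tab y",r.x,r.fun)
for y in(0,150,r.x[0]+60): print(world(q,[(0,y,0)]))
o=get_obs(); print(o["ee_rot"])
E
```

```text
[553.07251523 -44.60639335 -10.79900192] [[-0.5, -1.5], [-0.6, -1.9], [1.6, -1.3], [0.3, 1.2], [-1.0, 0.0], [0.4, -0.3], [0.8, 0.6], [-0.3, 1.5], [0.5, -0.5], [2.0, -0.7], [-1.2, -1.0], [-0.8, 1.3]]
tab y [222.59498558] [-0.88064338 -0.12219012  1.04967078  0.55051895]
[[553.07251523 -44.60639335   0.        ]]
[[581.17714572 102.73718386   0.        ]]
[[606.02069955 232.9839805    0.        ]]
[ 1.79999841e+02 -9.84849550e-04  1.55887519e+02]
```

```bash
python3 - <<'E'
from station import *
from h import *
import cv2,json
q=[553.1,-44.6,-10.8]
grip(0,30)
goto(world(q,[(0,130,330)])[0].tolist(),[180,0,169.2])
wait(0.3)
o=get_obs(); im=get_image("wrist"); cv2.imwrite("pics/w.png",cv2.resize(im[:,:,::-1],(800,600),interpolation=cv2.INTER_CUBIC))
json.dump([o["tcp_pos"].tolist(),o["ee_rot"].tolist()],open("w.json","w"))
print(o["t"],o["tcp_pos"],o["ee_rot"],o["grip_width"],[d["extent"] for d in spot_in("paddle","wrist")])
E
```

```text
3.7917 [577.37739237  83.59691979 329.90218508] [ 1.79999130e+02 -1.00479051e-02  1.69244814e+02] 0.16377960856615337 [[146.2, 175.8, 56.0, 51.8]]
```

View pics/w.png

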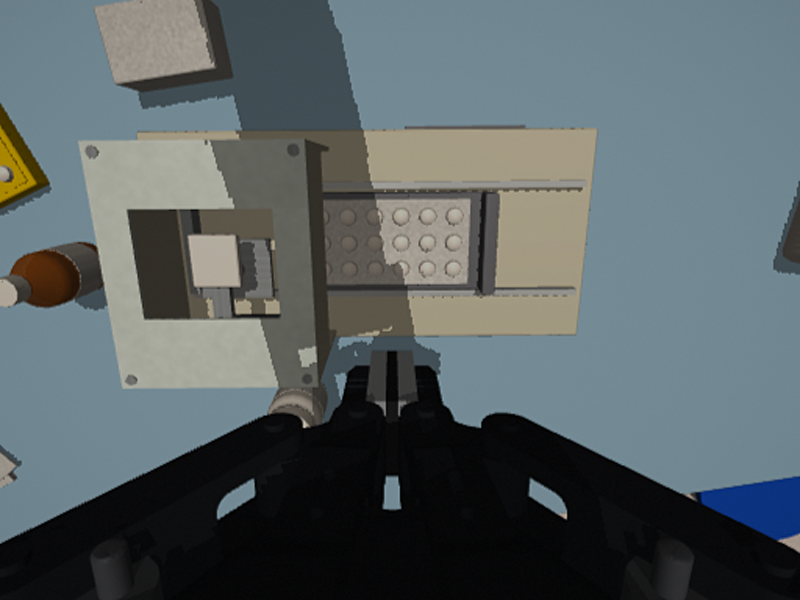

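The wrist view shows the guard window corners near (127,209), (272,209), (281,318) and (145,319), the paddle at (214,260) and the tab's outer edge at about x=497. I'll refine the pose from these.

```bash
python3 - <<'E'
from station import *
from h import *
import json
c=wcam(get_calibration("wrist"),*json.load(open("w.json")))
S=1.5625
P=[(-85,-75,150),(-85,75,150),(95,75,150),(95,-75,150),(-40,-50,150),(-40,50,150),(40,50,150),(40,-50,150),(-100,320,30),(100,320,30)]
uv=np.array([(80,142),(307,140),(318,387),(122,387),(127,209),(272,209),(281,318),(145,319),(597,128),(577,335)])/S
q,f=fit(c,P,uv,[553,-44,-10.8]); print(q,f.tolist())
t=np.array([(499,194),(494,293)])/S
r=least_squares(lambda y:(proj(c,world(q,[(-45+y[1],y[0],70),(45+y[1],y[0],70)]))-t).ravel(),[200.,0]); print("tab y,dx",r.x,r.fun)
print("paddle px",proj(c,world(q,[(0,0,135)]))*S)
json.dump(q.tolist(),open("q.json","w"))
for X in [(0,250,200),(0,260,48),(0,150,48)]: print(solve_ik(world(q,[X])[0].tolist(),[180,0,90+q[2]]))
E
```

```text
[551.81285777 -44.4202001  -10.45592507] [[-0.8, -1.0], [-1.0, -0.6], [0.2, 0.1], [0.3, 0.7], [0.2, 0.1], [0.4, -0.4], [-0.2, 0.6], [-0.3, 0.5], [1.8, -0.1], [0.2, 0.9]]
tab y,dx [223.43399817  -0.58679356] [ 0.20727722 -0.92608265 -0.2198885   1.04336173]
paddle px [[214.2603355 261.7119292]]
[ 1.22622010e+01  1.45869959e+01  9.33028320e+01 -2.54444375e-14
  7.21101722e+01  2.27181260e+01]
[ 1.31000906e+01  2.53799497e+01  9.72640166e+01 -2.54444375e-14
  5.73560337e+01  2.35560157e+01]
[ 3.25943165e+00  2.05945962e+01  1.04022574e+02 -2.54444375e-14
  5.53828293e+01  1.37153567e+01]
```

```bash
python3 - <<'E'
from station import *
from h import *
import json,cv2
q=json.load(open("q.json")); A=[180,0,90+q[2]]
W=lambda y,z:world(q,[(0,y,z)])[0].tolist()
yv=world([0,0,q[2]],[(0,1,0)])[0]
goto(W(260,200),A); move_l(W(260,48),speed=150); wait(.2)
f0=get_obs()["wrist_force"]@yv
move_l(W(178,48),speed=60); print(get_obs()["wrist_force"]@yv-f0)
y=178
while y>150:
    y-=2; move_l(W(y,48),speed=30); o=get_obs(); f=o["wrist_force"]@yv-f0
    print(y,round(f,1))
    if f>12: break
wait(.3); o=get_obs()
print(o["t"],o["wrist_force"]@yv-f0,((o["tcp_pos"]-W(0,0))@yv))
cv2.imwrite("pics/w2.png",cv2.resize(get_image("wrist")[:,:,::-1],(800,600)))
E
```

```text
0.05134879091242939
176 0.8
174 1.2
172 1.3
170 1.2
168 1.2
166 2.0
164 1.4
162 2.0
160 2.3
158 6.8
156 11.0
154 17.1
11.6333 16.887869954682913 159.33874506133898
```

The push force rises sharply at the expected spot, with the TCP about 160 mm along y, so the tray has reached the stop. I'll retreat and look to confirm.

```bash
python3 - <<'E'
from station import *
from h import *
import json,cv2
q=json.load(open("q.json")); A=[180,0,90+q[2]]
W=lambda y,z:world(q,[(0,y,z)])[0].tolist()
move_l(W(195,48),speed=100); move_l(W(195,240),speed=200)
goto(W(100,300),[180,0,180+q[2]]); wait(.3)
o=get_obs(); im=get_image("wrist"); cv2.imwrite("pics/w3.png",cv2.resize(im[:,:,::-1],(800,600),interpolation=cv2.INTER_CUBIC))
c=wcam(get_calibration("wrist"),o["tcp_pos"],o["ee_rot"])
print(o["t"]); print(proj(c,world(q,[(-45,150,70),(45,150,70),(-40,-50,150),(40,50,150)]))*1.5625)
E
```

```text
15.175
[[453.40925901 198.49812186]
 [449.58844403 307.58354673]
 [150.02827011 214.94161309]
 [315.48294193 335.22979586]]
```

View pics/w3.png

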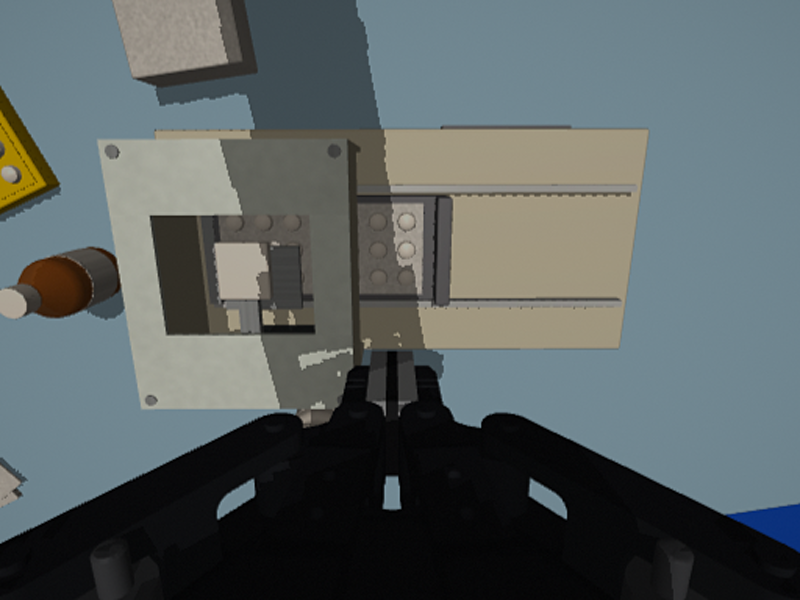

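Tab edge is at x≈450 against a predicted 452 for fully home, so the tray is home and in the channel. Next is the lever press.

```bash
python3 - <<'E'
from station import *
from h import *
import json,cv2
q=json.load(open("q.json")); A=[180,0,180+q[2]]
W=lambda z:world(q,[(-6,0,z)])[0].tolist()
goto(W(230),A); move_l(W(165),speed=120); wait(.2)
f0=get_obs()["wrist_force"]
move_l(W(139),speed=60); z=139
while z>104:
    z-=2; move_l(W(z),speed=30); o=get_obs(); f=o["wrist_force"]-f0
    print(z,round(o["tcp_pos"][2],1),f.round(1))
    if f[2]>19 or np.hypot(*f[:2])>8: break
t0=get_obs()["t"]
wait(.7); cv2.imwrite("pics/s2.png",cv2.resize(get_image("scene")[155:225,220:320,::-1],(800,560),interpolation=cv2.INTER_CUBIC)); wait(.9)
o=get_obs(); print(o["t"],o["tcp_pos"],o["wrist_force"]-f0)
E
```

```text
137 137.2 [-0.7 -0.3  0.1]
135 135.1 [-0.9  0.3  1.2]
133 133.3 [-2.5  0.2  3.8]
131 131.0 [-3.5  0.8  3.4]
129 128.9 [-3.1  0.   4.2]
127 127.0 [-3.9  0.4  5.8]
125 125.0 [-4.2  0.4  5.7]
123 123.2 [-4.2 -0.1  6.4]
121 121.3 [-3.4  0.6  6.8]
119 119.4 [-3.7  0.2  6.6]
117 117.6 [-4.2  1.3  6.9]
115 115.8 [-4.6  0.9  7.3]
113 115.2 [-7.7  1.7 15.2]
111 114.8 [-12.1   1.   23.3]
22.4083 [546.47580761 -43.41861038 114.86694086] [-10.85084061   2.05234517  21.78986219]
```

The force knee at z≈115 with spring forces of 3–8 N before it matches the lever at its stop, and it was held over 1.5 s. Now I'll release and withdraw.

```bash
python3 - <<'E'
from station import *
from h import *
import json,cv2
q=json.load(open("q.json"))
W=lambda x,y,z:world(q,[(x,y,z)])[0].tolist()
move_l(W(-6,0,145),speed=50); print(get_obs()["wrist_force"]); move_l(W(-6,0,260),speed=150)
goto(W(0,100,300),[180,0,180+q[2]]); wait(.4)
print(get_obs()["t"])
a=get_image("wrist"); s=get_image("scene")[130:275,190:400]
cv2.imwrite("pics/end.png",np.hstack([cv2.resize(a,(400,300)),cv2.resize(s,(400,300))])[:,:,::-1])
E
```

```text
[ 0.90788839  1.35675806 -0.58131774]
25.0667
```

View pics/end.png

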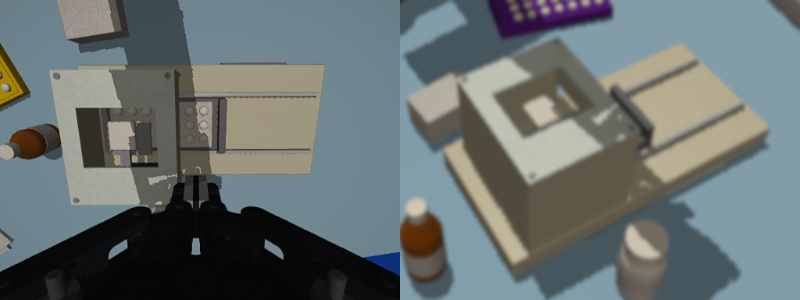

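View pics/s2.png

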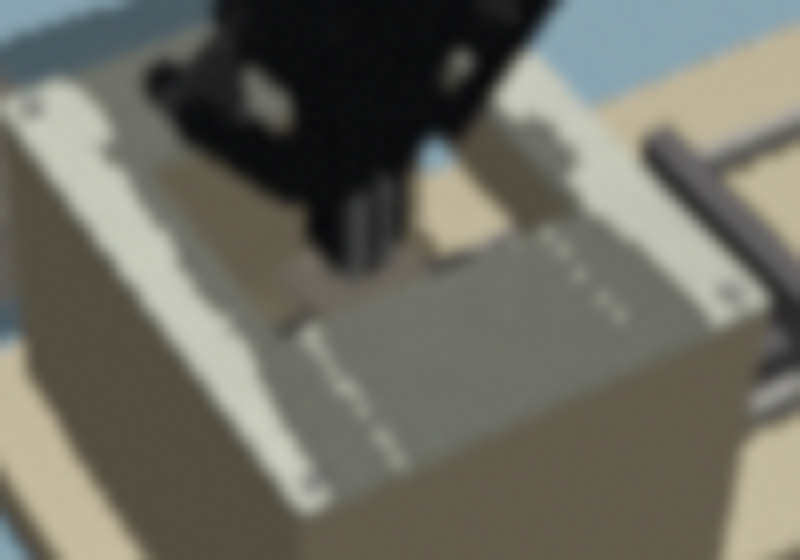

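The pictures show the paddle up again at (121,135), the tray home with its tab at (221,125), and the jar, bottle and carton undisturbed. During the press, the fingertips met only the paddle inside the window.

```bash
python3 -c "
from station import *
print(sign_off())"
```

```text
the job is handed in; nothing more can be done
None
```

I pushed the tray home against the stop, pressed the lever to its stop and held it about 1.6 s, then let it spring up and withdrew with no sign of touching the guard; the jar, bottle and carton stayed put, and I handed the job in at about 25 s.

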